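Level the pressure balance, spin its weight disc and brake it onto the lock slot

ROBOT

A 7-joint arm with a two-finger parallel gripper is mounted at the origin on the work surface. World frame = base frame: x ahead of the robot, y to its left, z up, the work surface at z = 0. Lengths are in m, angles in rad, forces in N, time in s.
With the tool pointing down it reaches from about 0.35 to 0.9 m from the base axis. Payload 8.1 kg.
Tool frame: the origin (TCP) lies midway between the tips of the shut fingers; the grasp point (between the pads) lies arm.tcp_to_grasp behind it (arm.tcp_to_grasp is the distance from the TCP to the grasp point, in m); z points along the fingers, y is the line along which they close (so a half turn about z gives the same grasp; the last joint's range is limited). The gripper opens to 92 mm and grips with 3 to 60 N. Pads are 19 mm wide; open, the fingers measure 130 mm over their backs; the gripper's body (75 mm by 190 mm) begins 47 mm behind the grasp point.
Start: joints at [-1.432, 0.434, 0.025, 1.573, -0.012, 1.134, -0.075], TCP at [0.15, 0.607, 0.227] pointing down, gripper open.
Joint ranges: [-2.62, 2.62], [-0.44, 2.09], [-1.27, 1.32], [0.08, 2.57], [-1.32, 4.46], [0.12, 2], [-2.74, 2.74]. Speed limits (rad/s): [2.22, 2.22, 3.01, 3.01, 3.14, 3.14, 3.14].

INTERFACE

Orientations are given as a rotation vector (axis times angle).
In Python, from cell import observe, get_image, arm gives the robot as it stands. The module is installed in compiled form; this text tells all that it offers.
- The arm moves only by the tool drive_tool, never from a script. Its argument "steps" is a list of rows, each a list of 5 numbers: the closure, from 0 (fully open) to 1 (shut), then the shift along the world's x, y, z in mm, then the turn about the world's z in rad. In form: [[hand, x, y, z, roll], ...]. A call has 1 to 20 rows; each row shifts and turns the commanded pose from where the row before left it; what a row does not reach is not made up. A row lasts 1/12 s, in which the tool goes at most 41.7 mm and 7.16 degrees, less where a joint would pass 70% of its speed; a pose out of reach is approached as far as the arm can. A call with a gripper value outside its range is refused whole. The fingers move at their own pace and stop on an object; "grip_force" is the grip in N (left out, the last holds). Time passes only in rows, so rows that do not move let the fingers close. It gives the time, the measured TCP pose, the force, the opening and the grip force at its end, in the units of the state.
- observe(): the state, without advancing time (a new reading comes with each control period).
- get_image(name): name is "side" or "top" or "wrist"; returns a dict with "image" (384x512x3 uint8, red, green, blue), "vfov" (degrees; the focal length in pixels is half the picture's height over the tangent of half this angle, whatever the lens; pixels are square), "cx", "cy" (the principal point, pixels), "xyz" and "attitude" of the camera in the world. Camera axes: x right, y down, z forward; pixel columns grow to the right and rows downward; lengths in m; the calibration is good to about 2 mm. A picture is of the moment at which its call begins. There is no depth.
- arm.sign_off(): hands the job in; it is judged then, once.
The state is a dict: "clock": time; "joints": joint angles; "dq": joint speeds; "joint_efforts": joint torques, N m; "position": TCP position; "ee_rot": TCP orientation; "force": force on the tool from outside, world axes, zero at the start; "ft_torque": the same for the moment, N m; "width": opening from 0.0 (shut) to 1.0 (fully open); "gripper_force": force on a finger pad.
Only numpy, scipy, OpenCV 4.12 (cv2) and the standard library are available. Lean on these libraries where they do the work, as an engineer would, in place of code of your own. Each camera call takes 0.05 s, during which the arm holds its last target. There are 200 camera calls.

TASK

Level the pressure balance by sliding the orange wedge, thin end first, under the steel bar at its low edge until the black pointer stands at the red height mark, and leave the wedge there. Then use the red peg to spin the weight disc briskly anticlockwise as seen from above (more than a quarter turn a second) and let it run free for a moment; with light touches slow it until it only creeps (about a tenth of a turn a second), and then stop it with its square hole over the yellow slot, so that the slot's full width shows through. Press the disc only gently, never turn it backwards, and leave everything else on the bench where it is.

Things in the scene. Friction and masses are not known exactly. Their poses are not given: they have to be found in the camera images.
- stand: Fixed frame of the pressure balance, 276 (x) by 315 mm (y). Origin on the table below the disc's axis; place and yaw differ from run to run. Side rails 12 mm high, 16 mm wide at x = -130 and +130 mm, from y = -150 to +165 mm; the wedge goes in between them, moving in +y. White gauge post at x = 130, y = -123 mm, 85 mm high.
- bridge (a point): On the deck: middle of the underside of a blue bridge arm that overhangs the disc: in stand axes x -68 to +32 mm, y +20 to +135 mm, 118 to 130 mm above the table (a black cover on it to 142 mm), on a blue column at y = +112 to +135 mm. Fingers cannot go down to the disc there.
- deck (a joint): Hinge of the deck, rad: -0.045 at the start (low, on its stop), 0 level, positive when its free edge is too high. The deck is an aluminium plate 210 mm (x) by 270 mm (y), top 42 mm above the table when level, hinged along x at the stand's y = +130 mm, z = 30 mm; its free edge is at y = -135 mm. A spring carries most of its weight.
- lip (a point): On the deck: middle of the underside of the round steel lifting bar (16 mm diameter, 140 mm long along the stand's x, at the stand's y = -130 mm) under which the wedge goes. 21 mm above the table when level, about 9 mm at the start. Lifting it takes about 6 N, sliding the wedge under it about 9 N.
- pointer (a point): Tip of the deck's short black pointer, beside the gauge post. It rises and sinks with the deck; at the right height when level with point mark.
- mark (a point): The red height mark on the fixed white gauge post, 36 mm above the table; its axes are the stand's.
- wedge: Loose orange levelling wedge, about 0.25 kg, 180 mm long, 56 mm wide. Origin under the middle of its length; thin tip at +y (y = +90 mm, 5 mm thick), slope rising evenly to 29 mm at y = -60 mm, flat to the heel at y = -90 mm. With the tip about 100 mm past the bar the deck is level. Friction holds it where it is left.
- wedge_fin (a point): Centre of the wedge's black upright grip fin, 50 mm above the wedge's underside; axes as the wedge's. The fin is 16 mm thick (x), 26 mm long (y), centred at the wedge's y = -57 mm; its top is 70 mm above the underside.
- disc (a joint): Angle of the weight disc on the deck, rad, growing anticlockwise from above and without limit; 0 (and every full turn) when the hole lies exactly over the slot. It turns on a free bearing (left alone it slows by only about 0.05 rad/s each second; moment of inertia about 0.022 kg m2).
- disc_top (a point): Centre of the steel disc's upper face (x axis to the hole, y to the peg). Disc 200 mm across, 20 mm thick, top 70 mm above the table when level, flat and clear from 60 to 100 mm radius. It floats on a sprung piston: sinks 1 mm per 0.6 N of push, 7 mm at most. A brass boss (15 mm radius, 20 mm high) stands at the centre.
- hole (a point): Centre, at the disc's upper face, of the square lock hole (24 mm wide across the radius, 25 mm along it), 45 mm from the disc's axis.
- peg (a point): Top of the red upright peg on the disc (14 mm diameter, 40 mm high), 45 mm from the axis, a quarter turn anticlockwise from the hole.
- slot (a point): Point on the deck straight below where the hole's centre must stop: on the middle of the yellow slot (12 mm wide), 45 mm from the axis towards the stand's +x. The slot runs on outwards past the disc's rim between two grey fork blocks, 112 to 145 mm from the axis, 66 mm high.
- spacer: Loose plain aluminium spacer block 50 x 100 x 25 mm; origin under its centre. Not to be used.
- gauge: Loose pressure gauge, round dial 90 mm across facing +x on a block 70 x 90 mm, 160 mm high; origin under its centre.
- valve: Loose valve block 60 x 80 mm with a black star knob, 90 mm high; a brass stub reaches 60 mm to +y. Origin under its centre.
- weights: Loose stack of spare weights, 84 mm diameter, 52 mm high; origin under its centre.
- spanner: Loose steel spanner, 150 mm long along its x.
- level: Loose yellow spirit level 24 x 170 x 35 mm, long along its y; origin under its centre.
- jar: Loose small jar, 60 mm diameter, 85 mm high; origin under its centre.
- meter: Loose black hand meter 90 x 160 x 40 mm; origin under its centre.
Things that resemble listed ones, but are neither listed nor needed, are in the scene too. There is more than one size of the wedge; the job needs the larger.

How it is judged:
On the way, in this order (a step that is already met when the one before it is completed fails the run):
1. the wedge, under the bar and let go, holds the deck with its pointer at the height mark (within 2 mm) (z of pointer in the frame of mark between -0.002 and 0.002 m and contact force between wedge and deck above 1 N and contact force between the fingers and wedge below 0.05 N), for 0.3 s.
2. the disc runs free anticlockwise, untouched, faster than 1.5 rad/s (velocity of joint disc above 1.5 rad/s and contact force between the fingers and disc below 0.05 N), for 0.3 s.
3. the disc has been slowed to a creep but still turns (0.1 to 0.9 rad/s) (velocity of joint disc between 0.1 and 0.9 rad/s), for 0.2 s.
At the end, for the whole second after the job is handed in: The deck rests on the wedge with the pointer within 2 mm of the height mark; the disc is at rest with the hole's centre within 6 mm of the middle of the slot (the slot's full 12 mm shows through the 24 mm hole); the wedge is at rest and nothing is touched (z of pointer in the frame of mark between -0.002 and 0.002 m and contact force between wedge and deck above 1 N and horizontal distance between hole and slot below 0.006 m and velocity of joint disc between -0.03 and 0.03 rad/s and linear speed of wedge below 0.01 m/s and contact force between the fingers and anything else below 0.05 N).
It fails at once if the disc pressed or struck harder than 20 N (contact force between the fingers and disc above 20 N).
It fails at once if the disc turned backwards (faster than 0.4 rad/s clockwise) (velocity of joint disc below -0.4 rad/s).
It fails at once if a bystander moved by more than 25 mm (distance of any of spacer, gauge, valve, weights, spanner, level, jar, meter from where it was at the start of the episode above 0.025 m).
It fails at once if the gauge, jar or valve tipped (angle between any of gauge, jar, valve's own z axis and vertical above 0.35 rad).
It also fails if it takes over 72 s, if anything falls off the work surface, if the arm or the gripper's body presses on something with over 40 N, if the wrist force passes 120 N, or if a joint passes its speed limit or range.

## Working session

There is one attempt and no reset: what is moved stays moved. The work goes in short steps, Python scripts to look and compute and a tool call to move; the robot and the scene stay as the last step left them, time stands still between calls to the robot, and variables do not carry over. Pictures are saved under pics/ and viewed, at most 10 in all, crops included, and the job is handed in when it is done.

Besides the shell and the picture viewer there is one more tool, called after "Call:" as a command line: name --pt "numbers of a row" for each row, then --argument value for the rest. drive_tool: Moves the arm, as the interface text tells. Its arguments: {"type":"object","properties":{"steps":{"type":"array"},"grip_force":{"type":"number"}},"required":["steps"]}

```bash
mkdir -p pics
cat > h.py <<'E'
import numpy as np, cv2
from cell import observe, get_image, arm
from scipy.spatial.transform import Rotation as R
def cam(n,save=None):
    d=get_image(n)
    if save: cv2.imwrite('pics/'+save,d['image'][:,:,::-1])
    return d
def rot(d):
    a=np.array(d['attitude'],float)
    return a if a.shape==(3,3) else R.from_rotvec(a).as_matrix()
def f(d): return d['image'].shape[0]/2/np.tan(np.radians(d['vfov'])/2)
def p2w(d,u,v,z):
    r=rot(d)@np.array([(u-d['cx'])/f(d),(v-d['cy'])/f(d),1]); c=np.array(d['xyz'])
    return c+r*(z-c[2])/r[2]
def w2p(d,p):
    q=rot(d).T@(np.array(p)-d['xyz']); return q[:2]/q[2]*f(d)+[d['cx'],d['cy']]
E
python3 - <<'E'
from h import *
o=observe();print(o, arm.tcp_to_grasp)
a=cam('top','top0.png');b=cam('side','side0.png')
for d in(a,b):print({k:v for k,v in d.items() if k!='image'})
cv2.imwrite('pics/both0.png',cv2.resize(a['image'][:,:,::-1],(800,600),interpolation=cv2.INTER_CUBIC))
E
```

```text
{'clock': 0.0, 'joints': array([-1.43164377,  0.43524278,  0.02496865,  1.57408969, -0.01159346,
        1.134022  , -0.07510444]), 'dq': array([ 9.63891115e-05,  1.69516107e-04,  2.34342212e-03,  3.54977718e-05,
        7.06396213e-04, -2.05554668e-04,  2.22282202e-04]), 'joint_efforts': array([ 6.78058859e-04, -6.67863250e+01,  9.85338986e-01, -3.14465904e+01,
       -6.04523253e-02,  4.28835943e-02,  1.47127748e-04]), 'position': array([0.14955964, 0.60630769, 0.2259355 ]), 'ee_rot': array([-3.78919689e-01, -3.11861159e+00,  2.53888020e-03]), 'force': array([-0.195666  ,  0.47231559, -0.11406757]), 'ft_torque': array([ 0.00683391, -0.02217326, -0.03254674]), 'gripper_force': 0.0, 'width': 1.0046322992948937} 0.0188
{'vfov': 51.02148044455818, 'cx': 252.47724156455115, 'cy': 188.5352774440094, 'xyz': array([0.37279894, 0.03935232, 1.41649886]), 'attitude': array([-2.14233641,  2.1893996 , -0.1612885 ])}
{'vfov': 47.37028211540462, 'cx': 247.6385828377252, 'cy': 194.68795990032186, 'xyz': array([-0.09430769, -0.71052866,  1.25839737]), 'attitude': array([-2.3164626 ,  0.88135379, -0.31175003])}
```

View pics/both0.png

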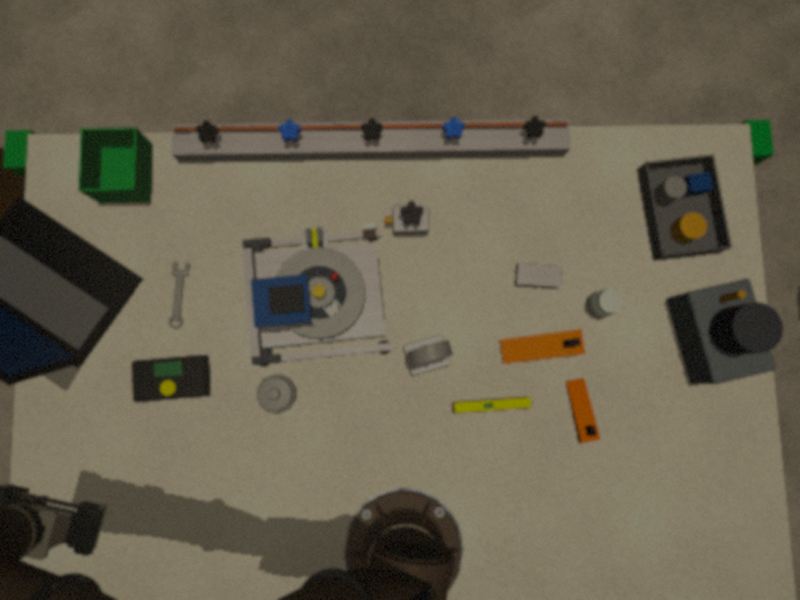

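View pics/side0.png

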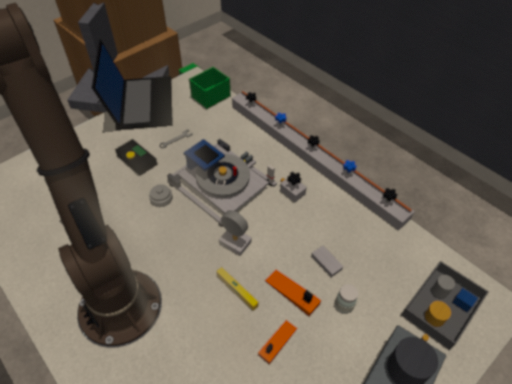

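The top view shows the stand with its +x up the picture (world +x) and the slot at about (315,237). Two orange wedges could be confused: the large one at (542,346) with its fin at (572,343), and the small one at (583,410). The spacer at (538,275) and the yellow level at (492,405) are not orange. I choose the large wedge and check it in a close crop.

Run:
```python
from h import *
d=cam('top'); im=d['image']
hsv=cv2.cvtColor(im,cv2.COLOR_RGB2HSV)
m=cv2.inRange(hsv,(5,180,100),(16,255,255))
n,l,s,c=cv2.connectedComponentsWithStats(m)
for i in range(1,n):
    if s[i,4]>80:
        pts=np.argwhere(l==i)[:,::-1].astype(np.float32); r=cv2.minAreaRect(pts)
        b=cv2.boxPoints(r); print(s[i],np.round([p2w(d,u,v,0.015)[:2] for u,v in b],3).tolist())
a=im[130:245,150:385,::-1]; a=cv2.convertScaleAbs(a,alpha=1.5)
cv2.imwrite('pics/crop1.png',cv2.resize(a,None,fx=3.4,fy=3.4,interpolation=cv2.INTER_CUBIC))
```

```text
[321 212  53  20 531] [[0.445, -0.227], [0.463, -0.409], [0.412, -0.412], [0.394, -0.231]]
[363 243  20  40 413] [[0.348, -0.369], [0.357, -0.409], [0.225, -0.435], [0.216, -0.395]]
```

View pics/crop1.png

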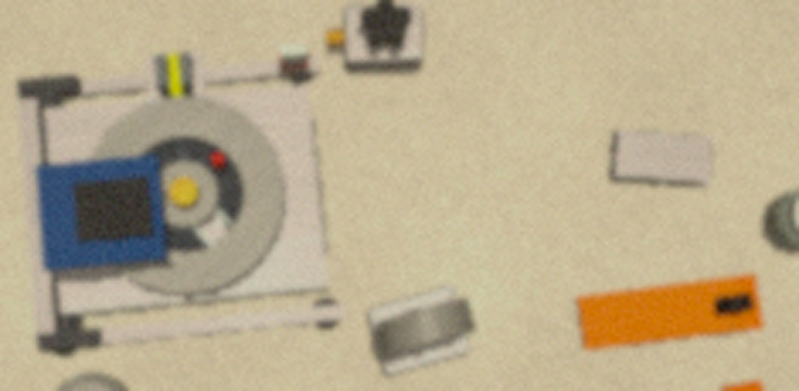

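The crop confirms the larger wedge (thin end left, fin at the right, crop (735,303)). The disc boss is at crop (183,192), the peg at (218,160), the hole at (213,230), and the slot between the forks at (174,75). The lower rail runs from (95,338) to (335,314).

Run:
```python
from h import *
d=cam('top')
P=lambda u,v,z:np.round(p2w(d,150+u/3.4,130+v/3.4,z),4)
a=P(183,192,.088);s=P(174,75,.06);r1=P(95,338,.012);r2=P(335,314,.012)
print('axis',a,'fork',s,'rails',r1,r2,'peg',P(218,160,.105))
print('yaw rail',np.arctan2(-(r1-r2)[0],(r1-r2)[1]),'post top',P(293,55,.085))
print('upper rail',P(85,88,.012),P(275,72,.012))
print('fin top',P(735,301,.07),P(718,308,.07),P(750,300,.07))
print('gauge',[P(*q,.16) for q in((370,310),(465,292),(475,330),(385,372))],[P(*q,.05) for q in((370,310),(465,292),(475,330),(385,372))])
print('boss', 'valve stub', P(335,38,.04), 'jar',P(790,222,.08),'spacer',P(660,157,.02))
for h in (.8,):
  o=observe();print(o['position'])
```

```text
axis [0.5521 0.1698 0.088 ] fork [0.6752 0.1807 0.06  ] rails [0.4142 0.2678 0.012 ] [0.4332 0.023  0.012 ] peg [0.5804 0.1341 0.105 ]
yaw rail 0.07745909051188715 post top [0.6877 0.06   0.085 ]
upper rail [0.6738 0.2783 0.012 ] [0.6871 0.0802 0.012 ]
fin top [ 0.4348 -0.3721  0.07  ] [ 0.4282 -0.3548  0.07  ] [ 0.4354 -0.3871  0.07  ]
gauge [array([ 0.4298, -0.0075,  0.16  ]), array([ 0.4444, -0.0953,  0.16  ]), array([ 0.4094, -0.1033,  0.16  ]), array([ 0.3731, -0.0197,  0.16  ])] [array([ 0.4348, -0.0116,  0.05  ]), array([ 0.4506, -0.1071,  0.05  ]), array([ 0.4126, -0.1158,  0.05  ]), array([ 0.3731, -0.0249,  0.05  ])]
boss valve stub [0.7154 0.0171 0.04  ] jar [ 0.5111 -0.4284  0.08  ] spacer [ 0.5879 -0.3179  0.02  ]
[0.14962269 0.6065149  0.22625298]
```

Call:
drive_tool --pt "0 25 -29 2 -0.1" --pt "0 25 -29 2 -0.1" --pt "0 25 -29 2 -0.1" --pt "0 25 -29 2 -0.1" --pt "0 25 -29 2 -0.1" --pt "0 25 -29 2 -0.1" --pt "0 25 -29 2 -0.1" --pt "0 25 -29 2 -0.1" --pt "0 25 -29 2 -0.1" --pt "0 25 -29 2 -0.1" --pt "0 25 -29 0 -0.1" --pt "0 25 -29 0 -0.127" --pt "0 25 -29 0 0" --pt "0 25 -29 0 0" --pt "0 -4 -38 0 0" --pt "0 -4 -38 0 0" --pt "0 -4 -38 0 0" --pt "0 -4 -38 0 0" --pt "0 -4 -38 0 0" --pt "0 -4 -38 0 0"

```text
clock: 1.87
position: [0.475, -0.0289, 0.2468]
ee_rot: [-2.103, -2.334, -0.001]
force: [0.9, -0.4, -0.3]
width: 1.002
gripper_force: 0.0
```

Call:
drive_tool --pt "0.4 -4.5 -38 0 0" --pt "0.4 -4.5 -38 0 0" --pt "0.4 -4.5 -38 0 0" --pt "0.4 -4.5 -38 0 0" --pt "0.4 -4.5 -38 0 0" --pt "0.4 -4.5 -38 0 0" --pt "0.4 -4.5 -38 0 0" --pt "0.4 -4.5 -38 0 0" --pt "0.4 -4 -38 -20 0" --pt "0.4 0 0 -20 0" --pt "0.4 0 0 0 0"

```text
clock: 2.78
position: [0.4331, -0.3691, 0.2042]
ee_rot: [-2.105, -2.326, 0.003]
force: [-0.8, 2.3, -0.3]
width: 0.6
gripper_force: 0.0
```

Run:
```python
from h import *
d=cam('wrist','w1.png'); print({k:v for k,v in d.items() if k!='image'},observe()['position'])
for p in [(.434,-.374,.07),(.4195,-.229,.005)]: print(w2p(d,p))
```

```text
{'vfov': 68.73801122798643, 'cx': 252.41712351886517, 'cy': 190.42091074378376, 'xyz': array([ 0.42542306, -0.29088428,  0.36156028]), 'attitude': array([2.84489023, 0.14298477, 0.01519256])} [ 0.43436842 -0.3677634   0.2057393 ]
[253.74862826 186.45420078]
[253.9167401   49.27867486]
```

View pics/w1.png

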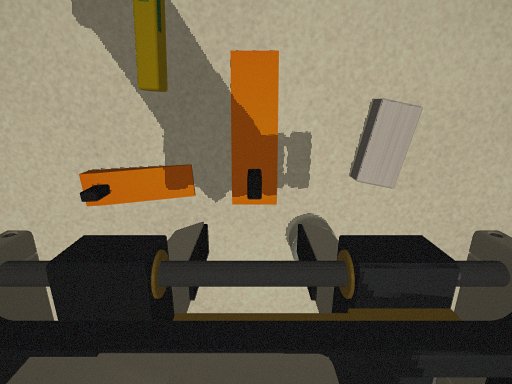

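The fin top is centred at (254.5,184), which is 1–2 mm from my estimate. The jar is close by at about (307,232), so I narrow the fingers before going down.

Call:
drive_tool --pt "0.6 0 -4 0 0" --pt "0.6 0 0 -20 0" --pt "0.6 0 0 -40 0" --pt "0.6 0 0 -40 0" --pt "0.6 0 0 -35 0" --pt "0.6 0 0 -20 0" --pt "0.6 0 0 -14 0" --pt "1 0 0 0 0" --pt "1 0 0 0 0" --pt "1 0 0 0 0" --pt "1 0 0 0 0" --pt "1 0 0 0 0" --grip_force 40

```text
clock: 3.83
position: [0.4367, -0.3725, 0.0402]
ee_rot: [2.101, 2.332, 0.001]
force: [-1.8, 1.0, 8.0]
width: 0.168
gripper_force: 40.0
```

Call:
drive_tool --pt "1 0 0 15 0" --pt "1 0 0 20 0" --pt "1 0 5 15 0" --pt "1 0 15 0 0" --pt "1 0 25 0 0" --pt "1 10 15 0 0" --pt "1 25 0 0 -0.009" --pt "1 30 0 0 -0.009" --pt "1 30 0 0 -0.009" --pt "1 25 0 0 0" --pt "1 18 10 0 0" --pt "1 0 25 0 0" --pt "1 0 35 0 0" --pt "1 0 35 0 0" --pt "1 0 35 0 0" --pt "1 0 25 0 0" --pt "1 0 10 0 0" --pt "1 0 0 0 0" --pt "1 0 0 0 0"

```text
clock: 5.42
position: [0.5742, -0.1366, 0.089]
ee_rot: [2.132, 2.306, 0.001]
force: [-0.4, -0.8, -2.9]
width: 0.172
gripper_force: 40.0
```

Run:
```python
from h import *
d=cam('wrist'); print(observe()['position'],observe()['ee_rot'],observe()['force'])
t=cam('top')
a=cv2.convertScaleAbs(t['image'][120:250,150:330,::-1],alpha=1.5)
a=cv2.resize(a,None,fx=2.2,fy=2.2,interpolation=cv2.INTER_CUBIC)
b=d['image'][:,:,::-1]; h=a.shape[0]
b=cv2.resize(b,(400,300)); c=np.zeros((600,400,3),np.uint8); c[:h,:396]=a[:,:396]; c[300:]=b
cv2.imwrite('pics/p2.png',c)
Y=.077
def st(x,y,z): return [.552+x*np.cos(Y)-y*np.sin(Y),.170+x*np.sin(Y)+y*np.cos(Y),z]
for p in [(70,-130,25),(-70,-130,25),(130,-123,85),(130,-150,12),(-130,-150,12)]:
    q=st(p[0]/1e3,p[1]/1e3,p[2]/1e3); print(p,np.round(w2p(d,q)*400/512),np.round((w2p(t,q)-[150,120])*2.2))
```

```text
[ 0.57401631 -0.13787315  0.08904743] [2.13390425e+00 2.30381087e+00 5.36077613e-05] [ 0.63550144 -0.69409609 -2.34500187]
(70, -130, 25) [284. -41.] [200. 100.]
(-70, -130, 25) [116. -42.] [208. 187.]
(130, -123, 85) [ 432. -113.] [191.  55.]
(130, -150, 12) [341.  -7.] [209.  64.]
(-130, -150, 12) [58. -8.] [225. 225.]
```

View pics/p2.png

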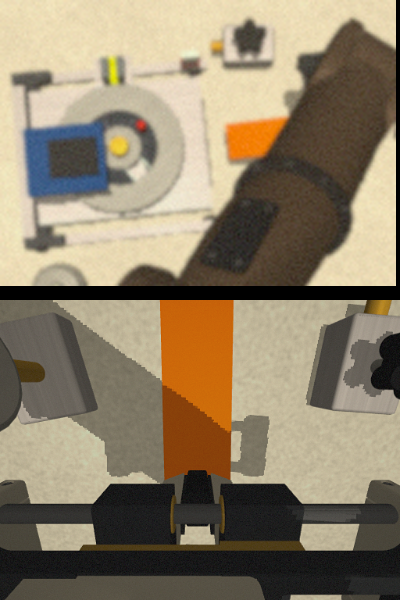

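The wedge tip (top view crop (228,141)) lines up with the middle of the bar and sits clear in front of it. I lower it and start sliding it in.

Call:
drive_tool --pt "1 0 0 -20 0" --pt "1 0 0 -18 0" --pt "1 0 0 -8 0" --pt "1 0 0 -4 0" --pt "1 0 0 0 0" --pt "1 0 0 0 0" --pt "1 -0.7 10 0 0" --pt "1 -0.8 10 0 0" --pt "1 -0.8 10 0 0" --pt "1 -0.8 10 0 0" --pt "1 -0.8 10 0 0" --pt "1 0 0 0 0"

```text
clock: 6.52
position: [0.5714, -0.0863, 0.0397]
ee_rot: [2.132, 2.304, 0.002]
force: [1.4, 1.3, 8.1]
width: 0.171
gripper_force: 40.0
```

Call:
drive_tool --pt "1 -0.8 10 0 0" --pt "1 -0.8 10 0 0" --pt "1 -0.8 10 0 0" --pt "1 -0.8 10 0 0" --pt "1 -0.8 10 0 0" --pt "1 -0.8 10 0 0" --pt "1 -0.8 10 0 0" --pt "1 0 0 0 0" --pt "1 0 0 0 0"

```text
clock: 7.27
position: [0.5661, -0.0183, 0.0397]
ee_rot: [2.133, 2.301, 0.002]
force: [1.2, -6.3, 7.0]
width: 0.172
gripper_force: 40.0
```

Run:
```python
from h import *
o=observe();print(o['position'],o['force'])
s=cam('side');w=cam('wrist')
Y=.077
def st(x,y,z): return [.552+x*np.cos(Y)-y*np.sin(Y),.170+x*np.sin(Y)+y*np.cos(Y),z]
q=w2p(s,st(.13,-.123,.036)); print(q, w2p(w,st(.13,-.123,.036)))
u,v=np.round(q).astype(int)
a=cv2.resize(s['image'][v-45:v+30,u-60:u+40,::-1],(800,600),interpolation=cv2.INTER_CUBIC)
cv2.imwrite('pics/p3.png',cv2.resize(cv2.convertScaleAbs(a,alpha=1.5),(480,360)))
b=cv2.resize(w['image'][:,:,::-1],(480,240+0))
cv2.imwrite('pics/p3.png',np.vstack([cv2.imread('pics/p3.png'),b]))
```

```text
[ 0.56610484 -0.01827589  0.03973595] [ 1.16861634 -6.31305823  6.96529466]
[269.47962609 176.32347057] [484.7175239  129.04022261]
```

View pics/p3.png

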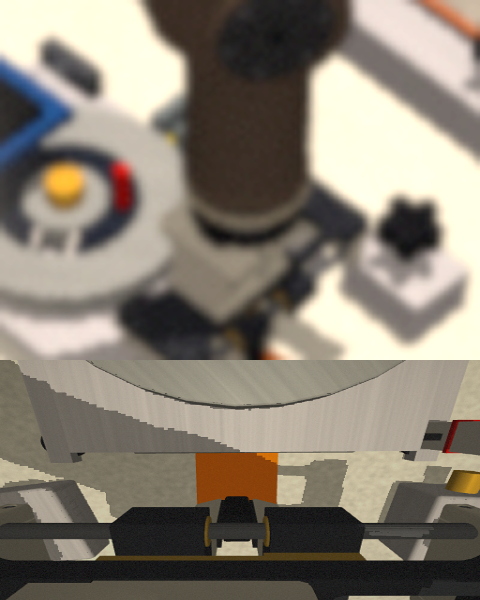

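The wrist picture shows the pointer's black tip (about (432,437)) beside the red mark on the gauge post (from (445,437)). The wedge is straight under the bar. I push the last part and release.

Call:
drive_tool --pt "1 -0.4 6 0 0" --pt "1 -0.4 6 0 0" --pt "1 0 0 0 0" --pt "1 0 0 0 0" --pt "0.6 0 0 0 0" --pt "0.6 0 0 0 0" --pt "0.6 0 0 0 0" --pt "0.6 0 0 0 0" --pt "0.6 0 0 0 0" --pt "0.6 0 0 0 0"

```text
clock: 8.2
position: [0.5634, -0.0045, 0.0383]
ee_rot: [-2.134, -2.305, -0.0]
force: [0.1, -0.2, 0.8]
width: 0.399
gripper_force: 0.0
```

Run:
```python
from h import *
o=observe();print(o['position'],o['force'])
w=cam('wrist','w4.png')
Y=.077
def st(x,y,z): return [.552+x*np.cos(Y)-y*np.sin(Y),.170+x*np.sin(Y)+y*np.cos(Y),z]
for p in [(.13,-.123,.036),(.13,-.123,.085),(.12,-.123,.036),(.12,-.123,.046)]:print(p,w2p(w,st(*p)))
a=w['image'][60:180,412:512,::-1]
cv2.imwrite('pics/p4.png',cv2.resize(cv2.convertScaleAbs(a,alpha=1.3),(500,600),interpolation=cv2.INTER_NEAREST))
```

```text
[ 0.56343147 -0.00454764  0.03830448] [ 0.11478782 -0.17731397  0.76869771]
(0.13, -0.123, 0.036) [484.20501699 154.5097167 ]
(0.13, -0.123, 0.085) [579.82231375 174.88439625]
(0.12, -0.123, 0.036) [466.72794718 154.4988711 ]
(0.12, -0.123, 0.046) [480.31269931 157.62887292]
```

View pics/p4.png

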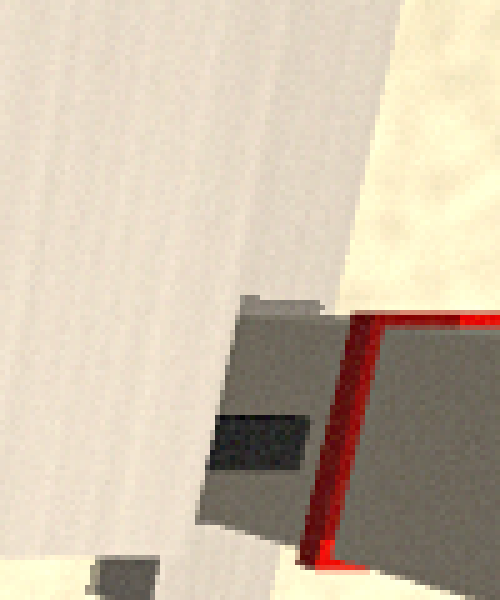

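Black pointer end at crop (305,443) and red band corners (350,315) and (303,565). The view is oblique, so I take a second view from above and triangulate.

Call:
drive_tool --pt "0.6 0 0 20 0" --pt "0.6 0 0 35 0" --pt "0.6 0 0 40 0" --pt "0.6 20 0 20 0" --pt "0.6 30 0 0 0" --pt "0.6 0 0 0 0" --pt "0.6 0 0 0 0" --pt "0.6 0 0 0 0"

```text
clock: 8.92
position: [0.6127, -0.005, 0.1528]
ee_rot: [-2.134, -2.304, 0.002]
force: [-0.1, 0.2, 0.2]
width: 0.401
gripper_force: 0.0
```

Run:
```python
from h import *
import pickle
o=observe();print(o['position'],o['force'])
w=cam('wrist','w5.png'); pickle.dump(w,open('w5.pkl','wb'))
Y=.077
def st(x,y,z): return [.552+x*np.cos(Y)-y*np.sin(Y),.170+x*np.sin(Y)+y*np.cos(Y),z]
q=w2p(w,st(.12,-.123,.036)); print(q); u,v=np.round(q).astype(int)
u=min(u,460)
print(u,v)
a=cv2.resize(cv2.convertScaleAbs(w['image'][v-40:v+40,u-40:u+50,::-1],alpha=1.3),None,fx=6,fy=6,interpolation=cv2.INTER_NEAREST)
cv2.imwrite('pics/p5.png',np.hstack([a[:, :540],cv2.resize(w['image'][:,:,::-1],(256,480))]))
```

```text
[ 0.61265136 -0.00502109  0.15277728] [-0.12639233  0.19074942  0.17487274]
[329.34912963 129.8144518 ]
329 130
```

View pics/p5.png

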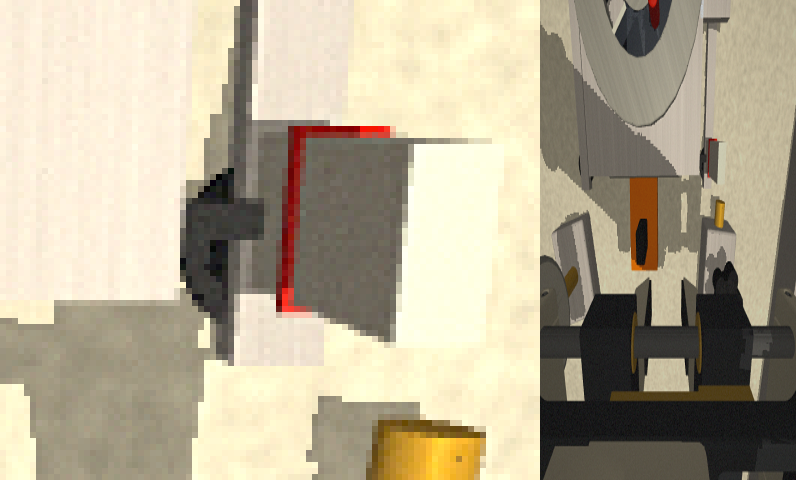

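The second view gives pointer end at crop (263,218) and the red face from (290,126)-(279,310) at its lower edge to (306,138)-(296,290) at its upper edge.

Run:
```python
from h import *
import pickle
from scipy.optimize import least_squares
w5=pickle.load(open('w5.pkl','rb')); w4=dict(w5)
w4['xyz']=np.array(w5['xyz'])+np.array([.56343,-.00455,.03830])-[.61265,-.00502,.15278]
print(w2p(w4,[.552+.13*.997+.123*.077,.170+.13*.077-.123*.997,.036]))
for n,a,b in [('ptr',(473,148.6),(332.8,126.3)),('bandlo',(477,148),(336.4,126.3)),('bandhi',(483.6,146.5),(339.2,125.7))]:
    g=lambda p:np.r_[w2p(w4,p)-a,w2p(w5,p)-b]
    r=least_squares(g,[.68,.05,.04],x_scale=.01);print(n,np.round(r.x,4),np.round(r.fun,1))
```

```text
[484.51662281 154.35032321]
ptr [0.6841 0.06   0.0353] [ 0. -0. -0.  0.]
bandlo [0.6882 0.0603 0.0329] [-0.   0.1  0.  -0.1]
bandhi [0.6903 0.0615 0.0347] [-0.   0.3  0.1 -0.4]
```

Run:
```python
from h import *
import pickle
w=pickle.load(open('w5.pkl','rb')); im=w['image'].astype(int); g=im.sum(2)
for u in (180,196,204,212,228): print(u,[(v,*im[v,u]) for v in range(136,147,1)][::2])
print('fin col',[(v,g[v,204]) for v in range(165,220,2)])
print('fin row',[(u,g[182,u]) for u in range(186,226,2)])
hsv=cv2.cvtColor(w['image'],cv2.COLOR_RGB2HSV);m=cv2.inRange(hsv,(5,180,60),(16,255,255));ys,xs=np.nonzero(m);print(xs.min(),xs.max(),ys.min(),ys.max())
for p in [(0,-.177,.07),(0,-.135,.042),(0,-.21,.029),(-.105,-.135,.042),(.105,-.135,.042)]:
  print(p,np.round(w2p(w,[.552+p[0]*.997-p[1]*.077,.170+p[0]*.077+p[1]*.997,p[2]]),1))
```

```text
180 [(136, np.int64(105), np.int64(100), np.int64(91)), (138, np.int64(106), np.int64(101), np.int64(94)), (140, np.int64(103), np.int64(103), np.int64(92)), (142, np.int64(105), np.int64(64), np.int64(34)), (144, np.int64(140), np.int64(64), np.int64(5)), (146, np.int64(140), np.int64(67), np.int64(5))]
196 [(136, np.int64(106), np.int64(102), np.int64(94)), (138, np.int64(113), np.int64(108), np.int64(99)), (140, np.int64(99), np.int64(94), np.int64(88)), (142, np.int64(125), np.int64(65), np.int64(9)), (144, np.int64(144), np.int64(73), np.int64(16)), (146, np.int64(140), np.int64(69), np.int64(10))]
204 [(136, np.int64(108), np.int64(99), np.int64(94)), (138, np.int64(105), np.int64(100), np.int64(91)), (140, np.int64(94), np.int64(90), np.int64(83)), (142, np.int64(125), np.int64(66), np.int64(16)), (144, np.int64(138), np.int64(61), np.int64(10)), (146, np.int64(141), np.int64(64), np.int64(10))]
212 [(136, np.int64(107), np.int64(103), np.int64(94)), (138, np.int64(109), np.int64(104), np.int64(95)), (140, np.int64(96), np.int64(94), np.int64(88)), (142, np.int64(127), np.int6
[... 958 characters left out ...]
4(210)), (215, np.int64(209)), (217, np.int64(570)), (219, np.int64(536))]
fin row [(186, np.int64(217)), (188, np.int64(204)), (190, np.int64(219)), (192, np.int64(211)), (194, np.int64(138)), (196, np.int64(47)), (198, np.int64(48)), (200, np.int64(40)), (202, np.int64(68)), (204, np.int64(27)), (206, np.int64(25)), (208, np.int64(25)), (210, np.int64(83)), (212, np.int64(43)), (214, np.int64(110)), (216, np.int64(216)), (218, np.int64(207)), (220, np.int64(215)), (222, np.int64(220)), (224, np.int64(220))]
180 345 0 215
(0, -0.177, 0.07) [200.7 194.3]
(0, -0.135, 0.042) [203.6 143.2]
(0, -0.21, 0.029) [209.2 212. ]
(-0.105, -0.135, 0.042) [ 93.1 143.2]
(0.105, -0.135, 0.042) [314.2 143.2]
```

All cues agree that the wedge is about 5 mm short, so the pointer is roughly 0.7 mm low. That is within tolerance, but a small nudge gives more margin. I regrip, push about 4 mm and release.

Call:
drive_tool --pt "0.6 -25 0 0 0" --pt "0.6 -24 0 -20 0" --pt "0.6 0 0 -35 0" --pt "0.6 0 0 -35 0" --pt "0.6 0 0 -20 0" --pt "0.6 0 0 -4 0" --pt "1 0 0 0 0" --pt "1 0 0 0 0" --pt "1 0 0 0 0" --pt "1 0 0 0 0" --pt "1 -0.2 3 0 0" --pt "1 -0.2 3 0 0" --pt "1 0 0 0 0" --pt "1 0 0 0 0"

```text
clock: 10.13
position: [0.5653, -0.0019, 0.0409]
ee_rot: [2.134, 2.3, -0.0]
force: [1.0, -9.6, 3.6]
width: 0.176
gripper_force: 40.0
```

Call:
drive_tool --pt "0.6 0 0 0 0" --pt "0.6 0 0 0 0" --pt "0.6 0 0 0 0" --pt "0.6 0 0 0 0" --pt "0.6 0 0 15 0" --pt "0.6 0 0 30 0" --pt "0.6 0 0 35 0" --pt "1 0 0 30 0" --pt "1 5 20 0 0" --pt "1 12 35 0 0" --pt "1 12 30 0 0" --pt "1 0 10 0 0" --pt "1 0 0 0 0" --pt "1 0 0 0 0"

```text
clock: 11.3
position: [0.5927, 0.0967, 0.1491]
ee_rot: [-2.132, -2.307, 0.001]
force: [0.2, -0.5, -0.1]
width: 0.006
gripper_force: 0.0
```

Run:
```python
from h import *
import pickle
o=observe();print(o['clock'],o['position'],o['force'],o['width'])
w=cam('wrist','w6.png'); pickle.dump(w,open('w6.pkl','wb'))
Y=.077
def st(x,y,z): return [.552+x*np.cos(Y)-y*np.sin(Y),.170+x*np.sin(Y)+y*np.cos(Y),z]
for p in [(0,0,.09),(.0307,-.033,.11),(.145,0,.042),(.112,0,.042),(0,-.1,.07),(.1,0,.07)]:print(p,np.round(w2p(w,st(*p)),1))
```

```text
11.3 [0.59272427 0.09670694 0.14913128] [ 0.16002244 -0.50302631 -0.11231665] 0.00570133933673066
(0, 0, 0.09) [206.1 108.7]
(0.0307, -0.033, 0.11) [247.2 157.8]
(0.145, 0, 0.042) [374.9 108.4]
(0.112, 0, 0.042) [338.4 108.3]
(0, -0.1, 0.07) [214.6 222.6]
(0.1, 0, 0.07) [333.7 108.6]
```

View pics/w6.png

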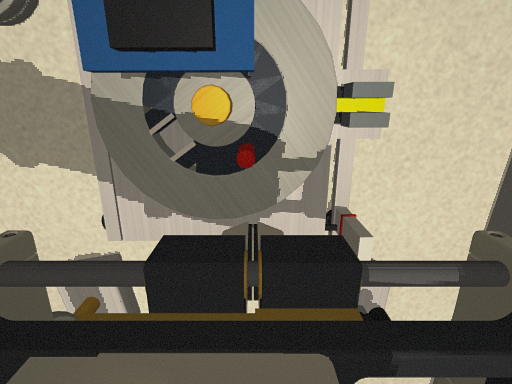

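The picture shows the disc axis at (212,104), the peg at (246,157), the hole at about (175,138), and the slot between the forks at (361,105). I shift my axis estimate to (0.5565, 0.1735) and lower the closed fingers just behind the peg.

Call:
drive_tool --pt "1 -4 10 0 0" --pt "1 0 13 0 0" --pt "1 0 0 -25 0" --pt "1 0 0 -25 0" --pt "1 0 0 -5 0" --pt "1 0 0 0 0" --pt "1 0 0 0 0" --pt "1 -0.2 2 0 0" --pt "1 -0.1 1 0 0" --pt "1 0 0 0 0"

```text
clock: 12.18
position: [0.5894, 0.1227, 0.0954]
ee_rot: [2.134, 2.305, 0.003]
force: [-0.1, -0.1, 0.3]
width: 0.007
gripper_force: 0.0
```

```bash
cat >> h.py <<'E'
AX=np.array([.5565,.1735]);YAW=.077
def red(w):
    hsv=cv2.cvtColor(w['image'],cv2.COLOR_RGB2HSV)
    m=cv2.inRange(hsv,(0,150,50),(4,255,255))|cv2.inRange(hsv,(174,150,50),(180,255,255))
    n,l,s,c=cv2.connectedComponentsWithStats(m)
    out=[]
    for i in range(1,n):
        if s[i,4]>25:
            p=p2w(w,*c[i],.105); d=p[:2]-AX; r=np.hypot(*d)
            out.append((s[i].tolist(),np.round(p[:2],4).tolist(),round(r,4),round(np.degrees(np.arctan2(d[1],d[0])-YAW),1)))
    return out
def hist(n=4):
    for _ in range(n):
        w=cam('wrist'); o=observe(); print(round(o['clock'],3),red(w))
    print(o['position'],o['force']); return w
E
python3 - <<'E'
from h import *
w=hist(3)
cv2.imwrite('pics/w7.png',w['image'][:,:,::-1])
E
```

```text
12.233 [([239, 189, 24, 41, 825], [0.5862, 0.1453], np.float64(0.0409), np.float64(-48.0))]
12.283 [([239, 188, 25, 42, 828], [0.5864, 0.1454], np.float64(0.041), np.float64(-47.7))]
12.333 [([240, 188, 25, 42, 824], [0.5866, 0.1455], np.float64(0.0411), np.float64(-47.3))]
[0.58902791 0.12223727 0.09489251] [-0.07339885 -0.3835965   0.46136738]
```

The peg is creeping very slightly, so light contact was made at this spacing. Now the accelerating push along the arc, then a lift clear.

Call:
drive_tool --pt "1 -0.1 1 0 0" --pt "1 0.5 1.2 0 0" --pt "1 1.2 1.6 0 0" --pt "1 2.1 2.2 0 0" --pt "1 2.7 3.2 0 0" --pt "1 2.9 4.2 0 0" --pt "1 2.7 5.2 0 0" --pt "1 2.1 6.2 0 0" --pt "1 1.4 7.1 0 0" --pt "1 0.1 8 0 0" --pt "1 -1.1 8 0 0" --pt "1 0 2 0 0" --pt "1 0 -4 5 0" --pt "1 0 -10 25 0" --pt "1 0 -15 20 0"

```text
clock: 13.58
position: [0.6026, 0.1435, 0.1449]
ee_rot: [-2.132, -2.307, 0.002]
force: [0.8, -0.1, -0.5]
width: 0.005
gripper_force: 0.0
```

Run:
```python
from h import *
hist(8)
```

```text
13.633 []
13.683 []
13.733 []
13.783 []
13.833 []
13.883 []
13.933 []
13.983 []
[0.60262724 0.14361809 0.14349459] [-0.3057444   0.45114091 -0.68745963]
```

Call:
drive_tool --pt "1 -10 -15 0 0" --pt "1 -20 -25 -5 0" --pt "1 -10 -10 -10 0" --pt "1 0 0 -10 0" --pt "1 0 0 0 0"

```text
clock: 14.4
position: [0.5617, 0.0931, 0.1175]
ee_rot: [-2.133, -2.303, 0.004]
force: [-0.6, 0.1, -0.5]
width: 0.005
gripper_force: 0.0
```

Run:
```python
from h import *
w=None
for i in range(30):
    w=cam('wrist'); r=red(w)
    if r: print(round(observe()['clock'],3),[(q[0][4],q[2],q[3]) for q in r])
print(observe()['clock'],observe()['position'])
cv2.imwrite('pics/w8.png',w['image'][:,:,::-1])
```

```text
14.45 [(725, np.float64(0.0438), np.float64(168.0)), (130, np.float64(0.1221), np.float64(-43.7))]
14.5 [(703, np.float64(0.0438), np.float64(174.3)), (113, np.float64(0.1226), np.float64(-43.6))]
14.55 [(691, np.float64(0.0439), np.float64(-179.3)), (114, np.float64(0.1229), np.float64(-43.7))]
14.6 [(678, np.float64(0.0438), np.float64(-173.2)), (111, np.float64(0.1231), np.float64(-43.8))]
14.65 [(660, np.float64(0.0439), np.float64(-167.1)), (128, np.float64(0.1228), np.float64(-43.5))]
14.7 [(654, np.float64(0.0438), np.float64(-161.0)), (127, np.float64(0.1228), np.float64(-43.4))]
14.75 [(629, np.float64(0.0439), np.float64(-154.7)), (123, np.float64(0.1229), np.float64(-43.5))]
14.8 [(615, np.float64(0.0439), np.float64(-148.7)), (115, np.float64(0.1232), np.float64(-43.8))]
14.85 [(611, np.float64(0.0437), np.float64(-142.6)), (113, np.float64(0.1231), np.float64(-43.8))]
14.9 [(597, np.float64(0.0437), np.float64(-136.5)), (114, np.float64(0.1232), np.float64(-43.9))]
14.95 [(581, np.float64(0.0436), np.float64(-130.3)), (121, np.float64(0.1229), np.float64(-43.6))]
15.0 [(
[... 1205 characters left out ...]
17), np.float64(-50.2)), (130, np.float64(0.1227), np.float64(-43.5))]
15.65 [(569, np.float64(0.0416), np.float64(-43.9)), (125, np.float64(0.1227), np.float64(-43.5))]
15.7 [(579, np.float64(0.0414), np.float64(-37.6)), (128, np.float64(0.1226), np.float64(-43.4))]
15.75 [(594, np.float64(0.0414), np.float64(-31.5)), (127, np.float64(0.1228), np.float64(-43.6))]
15.8 [(607, np.float64(0.0412), np.float64(-25.2)), (128, np.float64(0.1227), np.float64(-43.6))]
15.85 [(621, np.float64(0.0411), np.float64(-18.8)), (123, np.float64(0.1227), np.float64(-43.6))]
15.9 [(640, np.float64(0.041), np.float64(-12.5)), (129, np.float64(0.1227), np.float64(-43.6))]
15.9 [0.56330024 0.0930069  0.11942064]
```

The disc ran free and untouched at about 2.14 rad/s. Now a light braking touch.

Call:
drive_tool --pt "1 0 0 -20 0" --pt "1 0 0 -20 0" --pt "1 0 0 -5 0" --pt "1 0 0 -2 0" --pt "1 0 0 -2 0" --pt "1 0 0 -2 0" --pt "1 0 0 0 0" --pt "1 0 0 0 0"

```text
clock: 16.57
position: [0.5638, 0.0931, 0.0691]
ee_rot: [2.134, 2.305, 0.002]
force: [-0.3, -0.5, 0.2]
width: 0.007
gripper_force: 0.3
```

Run:
```python
from h import *
for i in range(4):
    w=cam('wrist'); r=red(w);o=observe(); print(round(o['clock'],3),[(q[0][4],q[2],q[3]) for q in r if q[2]<.06],o['position'][2],o['force'])
```

```text
16.617 [] 0.06906816126907442 [-0.02456342  0.06468965 -0.015986  ]
16.667 [] 0.06900551441472369 [0.3889963  0.04268513 0.62138251]
16.717 [] 0.06889429088124385 [0.62487384 0.03467416 0.84915188]
16.767 [] 0.06880611554957951 [ 1.14152457 -0.42833566 -0.02552549]
```

Call:
drive_tool --pt "1 0 0 -2 0" --pt "1 0 0 0 0" --pt "1 0 0 0 0" --pt "1 0 0 0 0"

```text
clock: 17.1
position: [0.5632, 0.093, 0.0664]
ee_rot: [-2.134, -2.305, 0.0]
force: [0.3, -0.1, 1.9]
width: 0.005
gripper_force: 1.0
```

Run:
```python
from h import *
for i in range(5):
    w=cam('wrist'); r=red(w);o=observe(); print(round(o['clock'],3),[(q[0][4],q[2],q[3]) for q in r if q[2]<.06],o['position'][2],o['force'])
```

```text
17.15 [] 0.066439806306513 [ 0.58755833 -0.05873011  1.16417365]
17.2 [] 0.0664176062197081 [-0.01560503 -0.11140119  1.71646951]
17.25 [] 0.06642365449504108 [-0.37619647  0.57662761  2.56641375]
17.3 [] 0.06643153798741586 [-0.45302666  0.78305286  1.69020884]
17.35 [] 0.06643130684545728 [0.33433417 0.66357291 1.46726783]
```

Call:
drive_tool --pt "1 0 0 6 0"

```text
clock: 17.43
position: [0.5625, 0.0929, 0.0717]
ee_rot: [-2.134, -2.305, 0.002]
force: [0.1, -0.1, -0.2]
width: 0.005
gripper_force: 0.0
```

Run:
```python
from h import *
k=0
for i in range(30):
    w=cam('wrist'); r=[q for q in red(w) if q[2]<.06]
    if r: print(round(observe()['clock'],3),[(q[0][4],q[2],q[3]) for q in r]);k+=1
    if k>5: break
print(observe()['clock'],observe()['position'],observe()['force'])
cv2.imwrite('pics/w9.png',w['image'][:,:,::-1])
```

```text
18.9333 [0.56332419 0.09298834 0.07242682] [-0.35093616  0.8719239   1.06645869]
```

```bash
cat >> h.py <<'E'
def ring(w,r=.045,z=.07):
    a=np.radians(np.arange(-180,90,1)); 
    out=[]
    for t in a:
        p=[AX[0]-.0012+r*np.cos(t+YAW),AX[1]+r*np.sin(t+YAW),z]; u,v=w2p(w,p)
        out.append(cv2.getRectSubPix(w['image'],(3,3),(float(u),float(v))).mean())
    return np.array(out)
E
python3 - <<'E'
from h import *
a=ring(cam('wrist'));t=observe()['clock']
for i in range(5): w=cam('wrist')
b=ring(w); print(t,observe()['clock'])
for r in (a,b): print(np.round(r[::3]).astype(int).tolist())
for r in (.033,.057): print(r,np.round(ring(w,r)[::3]).astype(int).tolist())
E
```

```text
18.9833 19.2333
[67, 81, 70, 66, 45, 37, 37, 36, 38, 38, 36, 36, 35, 37, 36, 36, 36, 37, 36, 35, 35, 35, 35, 35, 36, 35, 36, 35, 36, 35, 35, 36, 37, 35, 36, 36, 37, 37, 36, 35, 36, 35, 36, 37, 83, 88, 86, 73, 73, 73, 152, 232, 88, 221, 133, 57, 57, 58, 157, 161, 160, 138, 144, 231, 88, 74, 73, 72, 78, 78, 73, 72, 73, 61, 40, 54, 94, 94, 94, 94, 94, 94, 95, 94, 93, 95, 95, 94, 94, 94]
[72, 82, 79, 77, 47, 37, 38, 37, 35, 37, 37, 38, 36, 35, 37, 37, 37, 37, 35, 36, 35, 37, 36, 35, 36, 36, 35, 35, 36, 35, 34, 37, 37, 35, 34, 37, 37, 35, 36, 35, 37, 37, 35, 38, 75, 73, 74, 74, 73, 74, 153, 232, 86, 221, 133, 58, 58, 56, 157, 161, 161, 138, 144, 231, 89, 73, 73, 72, 81, 99, 73, 73, 73, 61, 40, 53, 94, 94, 95, 94, 95, 94, 95, 94, 94, 94, 95, 94, 95, 94]
0.033 [122, 131, 125, 139, 154, 156, 123, 79, 89, 89, 86, 87, 93, 88, 83, 87, 89, 87, 88, 89, 89, 87, 88, 88, 86, 83, 82, 85, 80, 78, 79, 79, 76, 76, 77, 73, 71, 70, 75, 69, 63, 66, 127, 121, 119, 118, 104, 111, 103, 112, 95, 133, 93, 88, 80, 74, 74, 149, 166, 163, 163, 165, 162, 47, 96, 81, 77, 79, 73, 85, 83, 87, 80, 42, 42, 41, 42, 41, 43, 43, 44, 42, 41, 41, 45, 67, 86, 98, 98, 97]
0.057 [63, 61, 68, 42, 41, 37, 37, 39, 37, 39, 35, 38, 40, 39, 36, 36, 39, 38, 37, 34, 39, 39, 38, 38, 41, 42, 38, 36, 38, 46, 41, 40, 41, 46, 46, 42, 42, 49, 50, 45, 43, 50, 73, 82, 75, 91, 99, 96, 81, 86, 90, 101, 231, 145, 111, 116, 109, 99, 115, 123, 119, 185, 228, 104, 119, 109, 103, 119, 121, 122, 103, 96, 95, 93, 92, 93, 92, 93, 93, 93, 94, 91, 94, 93, 93, 92, 92, 93, 94, 92]
```

The disc has stopped with the hole about 8° short of the slot, and I can't be sure it spent 0.2 s at creep speed on the way down. I measure the remaining angle against the yellow slot itself.

```bash
cat > m.py <<'E'
from h import *
def meas():
    w=cam('wrist'); hsv=cv2.cvtColor(w['image'],cv2.COLOR_RGB2HSV)
    m=cv2.inRange(hsv,(24,150,60),(34,255,255)); n,l,s,c=cv2.connectedComponentsWithStats(m)
    for i in range(1,n):
        if s[i,4]>15:
            p=p2w(w,*c[i],.042); d=p[:2]-AX-[-.0012,0]; print('yellow',s[i].tolist(),np.round(d@np.array([[np.cos(YAW),-np.sin(YAW)],[np.sin(YAW),np.cos(YAW)]]),4))
    for r in (.04,.045,.05):
        g=ring(w,r); k=[i-180 for i in range(130,230) if g[i]>195]; print(r,k)
    o=observe();print(o['clock'],o['position'],o['force']); return w
E
python3 - <<'E'
from m import *
meas()
E
```

```text
yellow [222, 72, 56, 59, 2517] [-0.0006  0.0006]
yellow [309, 92, 37, 21, 652] [ 0.0482 -0.0007]
yellow [429, 92, 58, 20, 1088] [0.132  0.0003]
0.04 [-32, -31, -30, -29, -28, -23, -22, 9, 10, 11, 12, 13]
0.045 [-29, -28, -27, -26, -21, -20, -19, 7, 8, 9, 10]
0.05 [-27, -26, -25, -24, 5, 6, 7, 8]
19.2833 [0.56327564 0.09301418 0.07239819] [-0.51820267 -0.16098511  0.38713098]
```

The hole centre is about −9.5° from the slot (7.5 mm). I drag the disc on anticlockwise at creep speed (about 0.33 rad/s) with a light touch on its clear rim, stopping over the slot.

Call:
drive_tool --pt "1 0 0 -3 0" --pt "1 0 0 -3 0" --pt "1 0 0 -1 0" --pt "1 0 0 0 0" --pt "1 2.2 0.2 0 0" --pt "1 2.2 0.2 0 0" --pt "1 2.2 0.3 0 0" --pt "1 2.2 0.4 0 0" --pt "1 2.2 0.4 0 0" --pt "1 2.2 0.5 0 0" --pt "1 0 0 0 0" --pt "1 0 0 0 0" --pt "1 0 0 0 0"

```text
clock: 20.37
position: [0.5763, 0.095, 0.0654]
ee_rot: [-2.134, -2.305, 0.0]
force: [-1.1, 0.3, 3.1]
width: 0.005
gripper_force: 1.2
```

Run:
```python
from m import *
meas()
```

```text
yellow [195, 74, 56, 59, 2407] [-0.0034  0.0005]
yellow [286, 93, 39, 22, 791] [ 0.0466 -0.0003]
yellow [408, 93, 67, 21, 1311] [0.1301 0.0003]
0.04 [-21, -20, -19, -18, -17, 18, 19, 20, 21, 22]
0.045 [-19, -18, -17, -16, -15, 16, 17, 18, 19, 20]
0.05 [-17, -16, -15, -14, 15, 16, 17, 18]
20.4167 [0.57635486 0.09497927 0.06539653] [-0.4458504   1.14274131  1.81362785]
```

The hole is now centred at about +0.5° over the slot. I lift straight off and check.

Call:
drive_tool --pt "1 0 0 3 0" --pt "1 0 0 6 0" --pt "1 0 0 20 0" --pt "1 0 0 40 0" --pt "1 0 0 20 0" --pt "1 0 0 0 0" --pt "1 0 0 0 0"

```text
clock: 21.0
position: [0.5772, 0.095, 0.1559]
ee_rot: [2.134, 2.304, 0.004]
force: [0.0, 0.0, -1.4]
width: 0.004
gripper_force: 0.0
```

Run:
```python
from m import *
meas()
for i in range(12): cam('wrist')
w=meas()
cv2.imwrite('pics/w10.png',w['image'][:,:,::-1])
```

```text
yellow [220, 87, 30, 31, 621] [0.0002 0.0011]
yellow [273, 97, 27, 15, 367] [ 0.0463 -0.0005]
yellow [352, 97, 46, 14, 622] [0.1286 0.0004]
yellow [233, 119, 9, 3, 16] [ 0.001  -0.0144]
0.04 [-24, -23, -22, 16, 17, 18, 19]
0.045 [-22, -21, -20, 14, 15, 16]
0.05 [-20, -19, -18, 13, 14]
21.05 [0.57632304 0.09508114 0.15468493] [-0.19172623  1.05027991 -0.72749726]
yellow [222, 87, 29, 35, 658] [0.0002 0.0008]
yellow [274, 97, 27, 15, 364] [ 0.0465 -0.0006]
yellow [354, 97, 47, 14, 635] [0.1287 0.0004]
0.04 [-27, -26, -25, 13, 14, 15, 16]
0.045 [-25, -24, -23, 12, 13, 14]
0.05 [-23, -22, -21, 10, 11, 12]
21.7 [0.57649947 0.09497973 0.15434167] [-0.04474979  0.94477575  0.74957174]
```

View pics/w10.png

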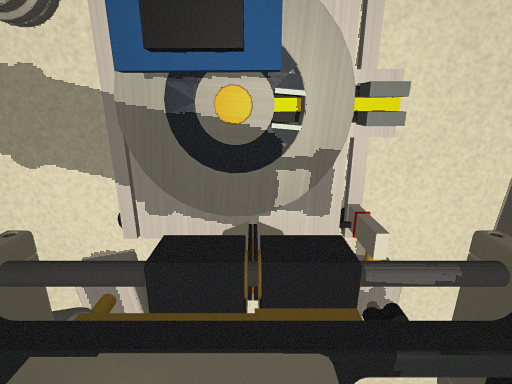

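The picture shows the yellow slot fully through the hole at (287,104) between the rim lines at (288,92) and (288,127). But the disc is drifting back slightly (about 0.07 rad/s) after the lift. I return to the start of the drag, measure again and correct with a slower release.

Call:
drive_tool --pt "1 -7 -1 -20 0" --pt "1 -6 -1 -30 0" --pt "1 0 0 -25 0" --pt "1 0 0 -4 0" --pt "1 0 0 -2 0" --pt "1 0 0 -1 0" --pt "1 0 0 -2 0" --pt "1 0 0 -2 0" --pt "1 0 0 -2 0" --pt "1 0 0 0 0"

```text
clock: 22.53
position: [0.5639, 0.0931, 0.0668]
ee_rot: [2.134, 2.305, 0.001]
force: [0.2, -0.7, 0.9]
width: 0.002
gripper_force: 0.9
```

Run:
```python
from m import *
meas();meas()
```

```text
yellow [220, 71, 57, 61, 2630] [-0.0007  0.0005]
yellow [431, 91, 63, 21, 1209] [0.1313 0.0004]
yellow [309, 92, 37, 21, 710] [ 0.0477 -0.0004]
0.04 [-30, -29, -28, -27, 9, 10, 11, 12, 13]
0.045 [-28, -27, -26, -25, -19, 8, 9, 10, 11]
0.05 [-26, -25, -24, -23, 6, 7, 8, 9]
22.5833 [0.56380553 0.09305968 0.06680745] [0.19100699 0.69193994 1.49903872]
yellow [220, 71, 57, 60, 2628] [-0.0007  0.0006]
yellow [431, 91, 63, 21, 1223] [0.1312 0.0005]
yellow [309, 92, 37, 21, 708] [ 0.0477 -0.0004]
0.04 [-31, -30, -29, -28, -27, 9, 10, 11, 12, 13]
0.045 [-28, -27, -26, -25, -19, 8, 9, 10, 11]
0.05 [-26, -25, -24, -23, 6, 7, 8, 9]
22.6333 [0.56380946 0.09307687 0.06680556] [0.34599393 0.27795789 1.24113823]
```

Call:
drive_tool --pt "1 1.2 0.1 0 0" --pt "1 2.2 0.2 0 0" --pt "1 2.4 0.3 0 0" --pt "1 2.4 0.4 0 0" --pt "1 1.8 0.3 0 0" --pt "1 1.2 0.3 0 0" --pt "1 0.7 0.1 0 0" --pt "1 0.4 0.1 0 0" --pt "1 0 0 0 0" --pt "1 0 0 0 0" --pt "1 0 0 0 0" --pt "1 0 0 0 0" --pt "1 0 0 0 0" --pt "1 0 0 0 0" --pt "1 0 0 0.5 0" --pt "1 0 0 0.5 0" --pt "1 0 0 0.5 0" --pt "1 0 0 0.5 0" --pt "1 0 0 0.5 0" --pt "1 0 0 0.5 0"

```text
clock: 24.3
position: [0.5758, 0.0946, 0.0694]
ee_rot: [2.134, 2.305, -0.0]
force: [-0.3, 1.0, -0.4]
width: 0.006
gripper_force: 0.1
```

Call:
drive_tool --pt "1 0 0 0.5 0" --pt "1 0 0 0.5 0" --pt "1 0 0 0.5 0" --pt "1 0 0 0.5 0" --pt "1 0 0 0.5 0" --pt "1 0 0 0.5 0" --pt "1 0 0 1 0" --pt "1 0 0 2 0" --pt "1 0 0 4 0"

```text
clock: 25.05
position: [0.5756, 0.0948, 0.0794]
ee_rot: [-2.134, -2.305, 0.001]
force: [0.4, -0.2, 0.0]
width: 0.004
gripper_force: 0.0
```

Run:
```python
from m import *
meas()
for i in range(15): cam('wrist')
meas()
```

```text
yellow [200, 76, 53, 55, 2111] [-0.0034  0.0004]
yellow [401, 93, 59, 20, 1079] [0.1311 0.0003]
yellow [285, 94, 38, 20, 722] [ 0.0475 -0.0002]
0.04 [-22, -21, -20, -19, -18, 19, 20, 21, 22, 23]
0.045 [-19, -18, -17, -16, 17, 18, 19, 20]
0.05 [-17, -16, -15, -14, 16, 17, 18]
25.1 [0.57613888 0.09474154 0.08031602] [ 0.15522346 -0.5263707   0.99861012]
yellow [199, 76, 53, 55, 2093] [-0.0034  0.0005]
yellow [400, 93, 59, 20, 1079] [0.1309 0.0003]
yellow [285, 94, 37, 20, 706] [ 0.0474 -0.0003]
0.04 [-21, -20, -19, -18, 19, 20, 21, 22, 23]
0.045 [-19, -18, -17, -16, 17, 18, 19, 20]
0.05 [-17, -16, -15, -14, 16, 17, 18]
25.9 [0.57580607 0.09481603 0.0794002 ] [-0.37565089  0.13943668 -0.68473315]
```

```bash
python3 -c "
from cell import arm; print(arm.sign_off())"
```

```text
the job is handed in; nothing more can be done
None
```

I handed the job in at about 26 s and no verdict came back. The wedge levels the deck, with the pointer estimated within about 0.5 mm of the mark. The disc ran free at 2.14 rad/s and is at rest with the hole about 0.5° off the slot. It stopped sooner than planned, about 9° short, so I made the creep (about 0.3 rad/s) by dragging its rim lightly forward. After the first lift-off it drifted back slowly (about 0.07 rad/s), and I corrected that.

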